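# Slide the locked test tray home against the contacts

### The arm

A 6-joint arm with a two-finger parallel gripper is mounted at the origin on the work surface. World frame = base frame: x ahead of the robot, y to its left, z up, the work surface at z = 0. Lengths are in m, angles in degrees, forces in N, time in s.
With the tool pointing down it reaches from about 0.375 to 0.9 m from the base axis. Payload 3.1 kg.
Tool frame: the origin (TCP) lies at the very end of the fingers, on their centre line; the grasp point (between the pads) lies 19 mm behind it; z points along the fingers, y is the line along which they close (so a half turn about z gives the same grasp; the last joint's range is limited). The gripper opens to 87 mm and grips with 3 to 60 N. Pads are 19 mm wide; open, the fingers measure 117 mm over their backs; the gripper's body (75 mm by 190 mm) begins 51 mm behind the grasp point.
Start: joints at [65.919, 30.224, 82.088, -0, 67.689, -10.227], TCP at [0.15, 0.607, 0.223] pointing down, gripper open.
Joint ranges: [-176.69, 176.69], [-43.24, 126.21], [12.49, 139.97], [-82, 262], [0, 151.66], [-163.58, 163.58]. Speed limits (degrees/s): [159.86, 159.86, 180, 180, 180, 180].

### API

Orientations are given as a 3x3 rotation matrix whose columns are the frame's x, y, z axes.
In Python, from rig import readout, cams, bot gives the robot as it stands.
- The arm moves only by the shell command python3 -m inch 'ROWS'. ROWS is JSON, a list of rows, each a list of 5 numbers: the shift along the world's x, y, z in cm, then the turn about the world's z in degrees, then the finger opening in cm, from 0 to 8.7. In form: [[dx, dy, dz, twist, fingers], ...]. A call has 1 to 10 rows; each row is the pose to reach, as a shift and turn from the pose commanded when the call began; what a row does not reach only later rows make up. A row lasts 1/12 s, in which the tool goes at most 41.7 mm and 7.16 degrees, less where a joint would pass 70% of its speed; a pose out of reach is approached as far as the arm can. A call with a gripper value outside its range is refused whole. The fingers move at their own pace and stop on an object; the grip force is fixed at half the most. Time passes only in rows, so rows that repeat a pose let the fingers close. It gives the time, the measured TCP pose, the force, the opening and the grip force at its end, in the units of the state.
- readout.read_state(): the state, without advancing time (a new reading comes with each control period).
- cams.capture(name): name is "side" or "top" or "wrist"; returns a dict with "image" (384x512x3 uint8, blue, green, red), "intrinsics" (3x3 intrinsics, pixels), "k1" (the pictures are not rectified: a ray, as slopes to the right and down, at radius r is drawn at 1 + k1 r^2 times it, then the intrinsics apply), "xyz" and "rotation" of the camera in the world; the wrist camera has in their place "tool_from_camera" (4x4, takes a point from camera to tool coordinates, whose origin is the TCP and whose axes are the flange's). Camera axes: x right, y down, z forward; pixel columns grow to the right and rows downward; lengths in m; the calibration is good to about 2 mm. A picture is of the moment at which its call begins: read the wrist's pose just before it. There is no depth.
- bot.hand_in(): hands the job in; it is judged then, once.
The state is a dict: "time_s": time; "joint_positions": joint angles; "qvel": joint speeds; "tau": joint torques, N m; "position": TCP position; "tcp_rot": TCP orientation; "force": force on the tool from outside, world axes, zero at the start; "moment": the same for the moment, N m; "opening": opening from 0.0 (shut) to 1.0 (fully open); "grasp_force": force on a finger pad.
Only numpy, scipy, OpenCV 4.12 (cv2) and the standard library are available. Lean on these libraries where they do the work, as an engineer would, in place of code of your own. Each camera call takes 0.05 s, during which the arm holds its last target. There are 200 camera calls.

### The job

One of the two test jigs has a circuit board lying in its tray. With a fingertip, press the lock button at the near end of that tray and hold it down while you slide the tray away along its rail, all the way to its end stop at the contact block; then let go so that the button springs up and the lock catches. Leave the board lying in the tray, and do not press or slide anything on the empty jig or push about the other things on the bench.

Things in the scene. Friction and masses are not known exactly. Their poses are not given: they have to be found in the camera images.
- jig: the jig that holds the board: fixed aluminium base 330 x 104 mm, its origin at the centre of its underside on the table. Its own x axis is the slide direction, roughly away from the robot (base yaw up to 0.3 rad either way). At its +x end is the end stop with a black contact block, up to 61 mm above the table (contact pins to 69 mm). Left or right jig, it varies
- tray (a joint): slide of the loaded tray along the jig's +x axis: 0 is the start (locked), 0.120 m is fully home on the end stop. Light friction, about 1.5 N plus 8 N per m/s. The tray is a grey plate 155 x 100 mm, its top 38 mm above the table. While the button is up a pin locks the tray; notches every 20 mm lock it again if the button is let go on the way, and one notch is at the end stop
- lock (a joint): lock button on the loaded tray: 0 is up, grows as it is pressed down, 0.008 m is fully down. The tray is free once the button is down 4.5 mm. Spring: 2 N at the top, about 4.3 N at 4.5 mm, 6 N fully down
- lock_top (a point): centre of the top face of that button: a black flat rectangle, 30 mm along the slide by 36 mm across, standing 12 mm above the tray plate, its top 50 mm above the table when up, at the near end of the tray. It moves with the button and tray. On the side towards the end stop, 18 mm from this point, stands the tray's upright steel push shoulder: 80 mm wide across the slide, 12 mm thick, top 66 mm above the table, which a fingertip on the button can push against
- tray_center (a point): point on the tray's floor (38 mm above the table) at the middle of the board pocket, 83 mm beyond the button's centre along the slide; moves with the tray; axes as the jig's
- board: loose circuit board 88 x 60 mm, 3 mm thick with parts up to 12 mm above it, and a tongue at its +x edge; origin at the centre of its underside. Lies flat in the tray's pocket (rim 6 mm high) and rides along; not to be touched or lifted
- spare_jig: the other jig, alike in every way but its tray is empty: origin at the centre of its underside, x along its slide
- spare_tray (a joint): slide of the empty tray, 0 at the start; must stay
- spare_lock (a joint): lock button of the empty tray, 0 is up; leave it alone
- pot_a: small loose potentiometer, 24 mm across, 34 mm tall, between the jigs; not part of the job; origin at its underside
- pot_b: second such potentiometer; origin at its underside
- screwdriver: screwdriver 160 mm long lying between the jigs; not part of the job
- parts_jar: small closed jar, 44 mm across, 60 mm tall, standing between the jigs, nearer the robot; not part of the job; origin at its underside
- calculator: pocket calculator 150 x 78 x 14 mm lying left of the jigs; not part of the job; origin at its underside
- meter: handheld multimeter 160 x 80 x 36 mm lying right of the jigs; not part of the job; origin at its underside
- old_board: bare circuit board 76 x 50 mm lying on the table at the left; not part of the job; origin at its underside
- phone: phone 150 x 72 x 10 mm lying right of the jigs; not part of the job; origin at its underside

How it is judged (in metres and radians):
On the way, in this order (a step that is already met when the one before it is completed fails the run):
1. the lock button is pressed while the tray is still at its start (value of joint lock above 0.0042 m and value of joint tray below 0.006 m), for 0.05 s.
2. the tray is at its end stop with the button still held down (value of joint tray above 0.117 m and value of joint lock above 0.0042 m), for 0.1 s.
At the end, for the whole second after the job is handed in: the loaded tray is within 3 mm of its end stop, its lock button has sprung up (less than 2 mm down) so the lock has caught, the board still lies flat in the tray's pocket (within 8 mm), the empty jig's tray and button have not been moved, and every other loose thing is within 30 mm of where it was (value of joint tray above 0.117 m and value of joint lock below 0.002 m and z of board in the frame of tray_center below 0.006 m and horizontal distance between board and tray_center below 0.008 m and value of joint spare_tray below 0.004 m and value of joint spare_lock below 0.003 m and distance of each of pot_a, pot_b, screwdriver, parts_jar, calculator, meter, old_board, phone from where it was at the start of the episode below 0.03 m); the robot touches nothing.
It fails at once if the board is lifted or pushed out of the tray's pocket (z of board in the frame of tray_center above 0.01 m or horizontal distance between board and tray_center above 0.012 m).
It fails at once if the empty jig is operated: its tray slid or its lock pressed (value of joint any of spare_tray, spare_lock above 0.004 m).
It fails at once if another thing on the bench is lifted or pushed away (distance of any of pot_a, pot_b, screwdriver, parts_jar, calculator, meter, old_board, phone from where it was at the start of the episode above 0.03 m).
It also fails if it takes over 38 s, if anything falls off the work surface, if the arm or the gripper's body presses on something with over 40 N, if the wrist force passes 120 N, or if a joint passes its speed limit or range.

## Working session

There is one attempt and no reset: what is moved stays moved. The work goes in short steps, Python scripts to look and compute and a shell command to move; the robot and the scene stay as the last step left them, time stands still between calls to the robot, and variables do not carry over. Pictures are saved under pics/ and viewed, at most 10 in all, crops included, and the job is handed in when it is done.

```bash
mkdir -p pics; ls; cat > h.py <<'E'
import numpy as np, cv2
from rig import readout, cams, bot
def ray_hit(c,u,v,z):
    K=np.array(c["intrinsics"]);k1=c["k1"]
    p=cv2.undistortPoints(np.array([[[u,v]]],float),K,np.array([k1,0,0,0.]))[0,0]
    R=np.array(c["rotation"]);o=np.array(c["xyz"])
    d=R@np.array([p[0],p[1],1]);return o+d*(z-o[2])/d[2]
def project(c,P):
    R=np.array(c["rotation"]);o=np.array(c["xyz"]);q=R.T@(np.array(P)-o)
    return cv2.projectPoints(q[None],np.zeros(3),np.zeros(3),np.array(c["intrinsics"]),np.array([c["k1"],0,0,0.]))[0].ravel()
E
python3 - <<'E'
from h import *
import pickle
for n in("top","side"):
    c=cams.capture(n);pickle.dump(c,open(n+"0.pkl","wb"))
    cv2.imwrite(f"pics/{n}0.png",cv2.resize(c["image"],(800,600),interpolation=cv2.INTER_CUBIC))
    print(n,c["xyz"],c["rotation"],c["k1"])
s=readout.read_state();print(s["tcp_rot"],s["position"],s["force"],s["opening"])
E
```

```text
pics
top [0.42791262 0.01539001 1.58653286] [[-0.01765313 -0.99761891  0.06666989]
 [-0.99983975  0.01741544 -0.00414469]
 [ 0.00297374 -0.06673238 -0.99776648]] -0.11980130323008208
side [-0.06643867 -0.60970861  0.63420459] [[ 0.69788687 -0.40983929  0.58735481]
 [-0.71620496 -0.396959    0.57399826]
 [-0.00209127 -0.82125228 -0.57056141]] -0.032337726412865454
[[-9.70920397e-01  2.39401241e-01 -7.92930601e-04]
 [ 2.39402314e-01  9.70918788e-01 -1.79959542e-03]
 [ 3.39045841e-04 -1.93709332e-03 -9.99998066e-01]] [0.14933648 0.60621611 0.22166327] [-0.26392235  0.240846   -0.2396002 ] 0.9974009782919442
```

View pics/top0.png

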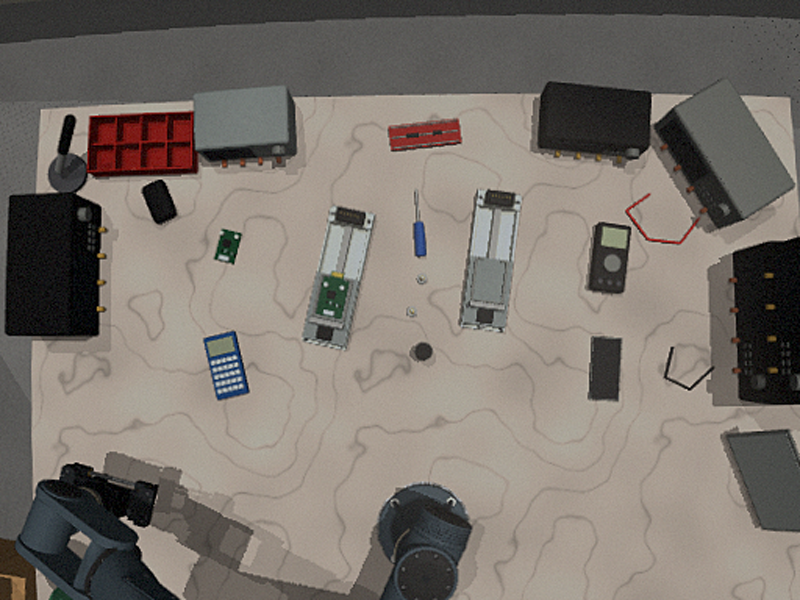

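The loaded jig is the left one: button near (326,332), contact block near (350,215). The empty jig is on the right. I'll enlarge the loaded jig.

```bash
python3 - <<'E'
from h import *
import pickle
c=pickle.load(open("top0.pkl","rb"))
# crop cols 185..250, rows 125..228
cv2.imwrite("pics/crop0.png",cv2.resize(c["image"][125:229,180:250],None,fx=5.7,fy=5.7,interpolation=cv2.INTER_CUBIC))
E
```

```text
(no output)
```

View pics/crop0.png

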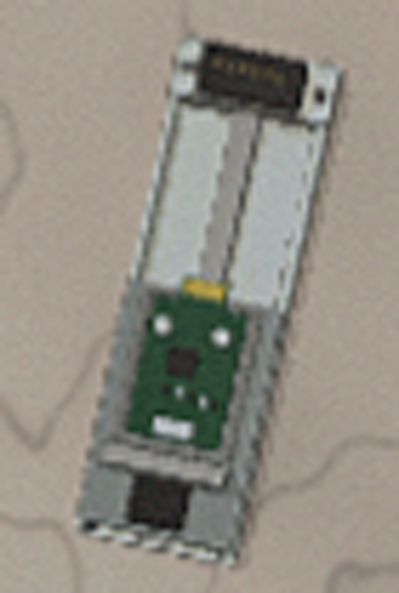

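The crop shows the button centred near (159,503), the shoulder's top near (165,464), and the base corners at (183,38), (343,70), (80,528) and (237,562).

```bash
python3 - <<'E'
from h import *
import pickle
c=pickle.load(open("top0.pkl","rb"))
f=lambda u,v,z:ray_hit(c,180+(u+.5)/5.7-.5,125+(v+.5)/5.7-.5,z)
b=f(159,503,.05);s=f(165,464,.066);k=f(251,76,.061);bd=f(190,370,.041)
print("button",b,"shoulder",s,"block",k,"board",bd)
for P in(k,bd): d=P-b;print(np.degrees(np.arctan2(d[1],d[0])),np.hypot(*d[:2]))
C=[f(*p,.015) for p in((183,38),(343,70),(237,562),(80,528))]
print(np.round(C,4));
for i in range(4):
    d=C[(i+1)%4]-C[i];print(np.hypot(*d[:2]),np.degrees(np.arctan2(d[1],d[0])))
B=[f(*p,.05) for p in((132,478),(190,488),(185,527),(128,518))];print(np.round(B,4))
E
```

```text
button [0.45933458 0.21313082 0.05      ] shoulder [0.48300086 0.20711189 0.066     ] block [0.72520158 0.15188533 0.061     ] board [0.54274093 0.19393918 0.041     ]
-12.972430033170385 0.2728301143570649
-12.958106379598684 0.0855858482232448
[[0.76   0.1999 0.015 ]
 [0.7369 0.0966 0.015 ]
 [0.4217 0.1683 0.015 ]
 [0.4449 0.2684 0.015 ]]
0.10583508910884538 -102.58326010111458
0.3232625150917243 167.18170621831027
0.10275878872060595 76.95915080896592
0.32244389554405983 -12.271671247813865
[[0.4752 0.2299 0.05  ]
 [0.4684 0.1937 0.05  ]
 [0.4441 0.197  0.05  ]
 [0.4503 0.2326 0.05  ]]
```

View pics/side0.png

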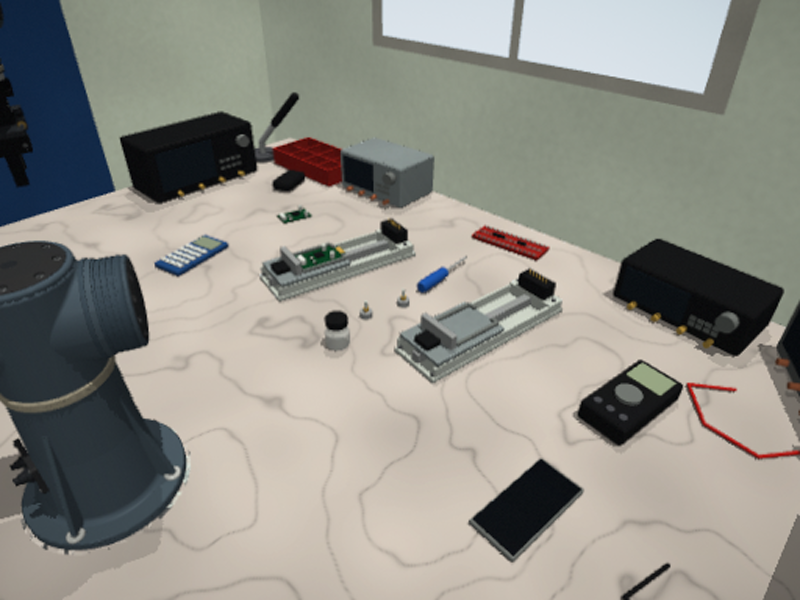

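The side view agrees: the left jig holds the board, with its button near the robot at (282,267). The slide yaw is about -12.7°, and the tool's y axis is already almost square across the slide. I'll move over the button with the fingers closing.

```bash
python3 -m inch '[[2.5,-3.1,0,0.2,4],[5,-6.2,0,0.4,2],[7.5,-9.3,0,0.6,0],[10,-12.4,0,0.8,0],[12.5,-15.5,0,1,0],[15,-18.7,0,1.1,0],[17.5,-21.9,0,1.1,0],[20,-25.1,0,1.1,0],[22.5,-28.3,0,1.1,0],[25,-31.5,0,1.1,0]]' && python3 -m inch '[[2,-2.6,0,0,0],[4,-5.2,-1,0,0],[5.9,-7.8,-2,0,0],[5.9,-7.8,-4,0,0],[5.9,-7.8,-6,0,0],[5.9,-7.8,-6,0,0],[5.9,-7.8,-6,0,0],[5.9,-7.8,-6,0,0]]'
python3 - <<'E'
from h import *
import pickle
s=readout.read_state();c=cams.capture("wrist")
T=np.eye(4);T[:3,:3]=s["tcp_rot"];T[:3,3]=s["position"];M=T@np.array(c["tool_from_camera"])
c["rotation"]=M[:3,:3];c["xyz"]=M[:3,3];pickle.dump(c,open("wrist1.pkl","wb"))
cv2.imwrite("pics/wrist1.png",cv2.resize(c["image"],(800,600)))
print(s["position"],np.degrees(np.arctan2(s["tcp_rot"][1][1],s["tcp_rot"][0][1])),c["xyz"],s["force"])
E
```

```text
time_s: 0.93
position: [0.4002, 0.29, 0.2224]
tcp_rot: [[-0.975, 0.221, -0.001], [0.221, 0.975, -0.0], [0.0, -0.0, -1.0]]
force: [0.2, 1.0, -0.1]
opening: 0.325
grasp_force: 0.0
time_s: 1.6
position: [0.4588, 0.2142, 0.1631]
tcp_rot: [[-0.975, 0.22, 0.001], [0.22, 0.975, 0.0], [-0.001, 0.0, -1.0]]
force: [-0.1, 0.2, -0.6]
opening: 0.002
grasp_force: 0.0
[0.45880698 0.2141638  0.1630795 ] 77.28025103625235 [0.38891758 0.22882504 0.32556547] [-0.11372867  0.17111964 -0.58062415]
```

View pics/wrist1.png

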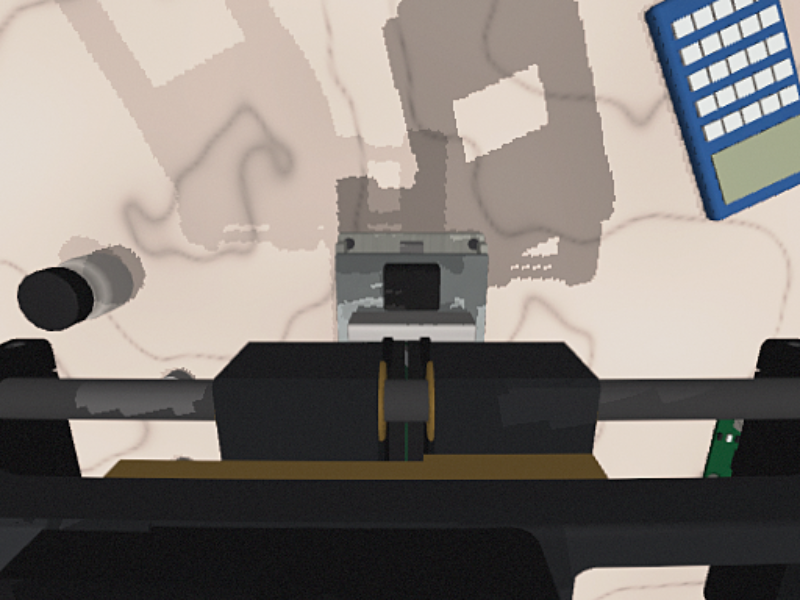

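The wrist view shows the button top at columns 383–440, rows 263–309. The shoulder's near top edge is at about row 323 and the jig looks square to the tool.

```bash
python3 - <<'E'
from h import *
import pickle
c=pickle.load(open("wrist1.pkl","rb"))
f=lambda u,v,z:ray_hit(c,(u+.5)*.64-.5,(v+.5)*.64-.5,z)
yaw=np.radians(-12.7);R=np.array([[np.cos(yaw),-np.sin(yaw)],[np.sin(yaw),np.cos(yaw)]])
t=np.array([.4588,.2142])
for n,u,v,z in(("BL",383,263,.05),("BR",440,263,.05),("FR",440,309,.05),("FL",383,309,.05),("ctr",411,286,.05),("shoulderL",348,323,.066),("shoulderR",476,323,.066),("jigL",338,234,.03),("jigR",487,234,.03)):
    p=f(u,v,z);print(n,p.round(4),"rel tcp in jig axes",(R.T@(p[:2]-t)*1000).round(1))
print(c["intrinsics"])
E
```

```text
BL [0.4377 0.2033 0.05  ] rel tcp in jig axes [-18.2 -15.3]
BR [0.4455 0.238  0.05  ] rel tcp in jig axes [-18.2  20.3]
FR [0.4749 0.232  0.05  ] rel tcp in jig axes [11.8 20.9]
FL [0.4668 0.1963 0.05  ] rel tcp in jig axes [ 11.8 -15.7]
ctr [0.4559 0.2171 0.05  ] rel tcp in jig axes [-3.4  2.2]
shoulderL [0.4663 0.1753 0.066 ] rel tcp in jig axes [ 15.8 -36.3]
shoulderR [0.4835 0.2515 0.066 ] rel tcp in jig axes [15.9 41.8]
jigL [0.4158 0.177  0.03  ] rel tcp in jig axes [-33.8 -45.7]
jigR [0.4374 0.2729 0.03  ] rel tcp in jig axes [-33.8  52.5]
[[286.89002423   0.         259.62723126]
 [  0.         286.89002423 188.98593277]
 [  0.           0.           1.        ]]
```

The wrist view gives a 30 x 36 mm button, as it must be. The tip sits 3 mm ahead of its centre with a 6 mm gap to the shoulder. I'll shift 2 mm left and lower to just above it.

```bash
python3 -m inch '[[0,0.2,-3,0,0],[0,0.2,-6,0,0],[0,0.2,-8.5,0,0],[0,0.2,-10,0,0],[0,0.2,-10.6,0,0],[0,0.2,-10.6,0,0],[0,0.2,-10.6,0,0]]' && python3 -m inch '[[0,0,-0.2,0,0],[0,0,-0.4,0,0],[0,0,-0.6,0,0],[0,0,-0.8,0,0],[0,0,-0.9,0,0],[0,0,-0.9,0,0],[0,0,-0.9,0,0]]'
```

```text
time_s: 2.23
position: [0.4594, 0.2163, 0.0575]
tcp_rot: [[-0.975, 0.22, 0.002], [0.22, 0.975, 0.0], [-0.002, 0.001, -1.0]]
force: [-0.4, 1.0, 0.3]
opening: 0.004
grasp_force: 0.0
time_s: 2.82
position: [0.4592, 0.2159, 0.0478]
tcp_rot: [[-0.975, 0.221, 0.001], [0.221, 0.975, 0.0], [-0.001, 0.001, -1.0]]
force: [1.1, 0.7, 3.1]
opening: 0.007
grasp_force: 1.5
```

Contact: 3.1 N at 2.2 mm down, which fits the spring. I'll press on to about 7 mm.

```bash
python3 -m inch '[[0,0,-0.2,0,0],[0,0,-0.4,0,0],[0,0,-0.55,0,0],[0,0,-0.55,0,0],[0,0,-0.55,0,0],[0,0,-0.55,0,0]]'
```

```text
time_s: 3.32
position: [0.4592, 0.2159, 0.0424]
tcp_rot: [[-0.975, 0.221, 0.001], [0.221, 0.975, 0.0], [-0.001, 0.001, -1.0]]
force: [-0.4, 0.0, 6.8]
opening: 0.007
grasp_force: 3.4
```

The button is fully down, at about 6.8 N. I'll slide along (0.9755, -0.22).

```bash
python3 -m inch '[[0.29,-0.07,-0.05,0,0],[0.59,-0.13,-0.05,0,0],[1.17,-0.26,-0.05,0,0],[1.76,-0.4,-0.05,0,0],[2.44,-0.55,-0.05,0,0],[3.12,-0.7,-0.05,0,0],[3.9,-0.88,-0.05,0,0],[4.68,-1.05,-0.05,0,0],[5.37,-1.21,-0.05,0,0],[5.85,-1.32,-0.05,0,0]]'
```

```text
time_s: 4.15
position: [0.5174, 0.2026, 0.0423]
tcp_rot: [[-0.975, 0.221, -0.0], [0.221, 0.975, 0.0], [0.0, 0.0, -1.0]]
force: [-0.5, 0.5, 11.0]
opening: 0.008
grasp_force: 5.5
```

```bash
python3 -m inch '[[0.59,-0.13,0,0,0],[1.17,-0.26,0,0,0],[1.76,-0.4,0,0,0],[2.44,-0.55,0,0,0],[3.12,-0.7,0,0,0],[3.8,-0.86,0,0,0],[4.39,-0.99,0,0,0],[4.88,-1.1,0,0,0],[5.27,-1.19,0,0,0],[5.27,-1.19,0,0,0]]'; python3 - <<'E'
from h import *
c=cams.capture("top")
cv2.imwrite("pics/top2.png",cv2.resize(c["image"][110:230,170:270],(500,600),interpolation=cv2.INTER_CUBIC))
E
```

```text
time_s: 4.98
position: [0.5708, 0.1904, 0.0424]
tcp_rot: [[-0.975, 0.221, 0.001], [0.221, 0.975, -0.0], [-0.001, 0.0, -1.0]]
force: [0.3, -1.0, 9.8]
opening: 0.002
grasp_force: 4.6
```

View pics/top2.png

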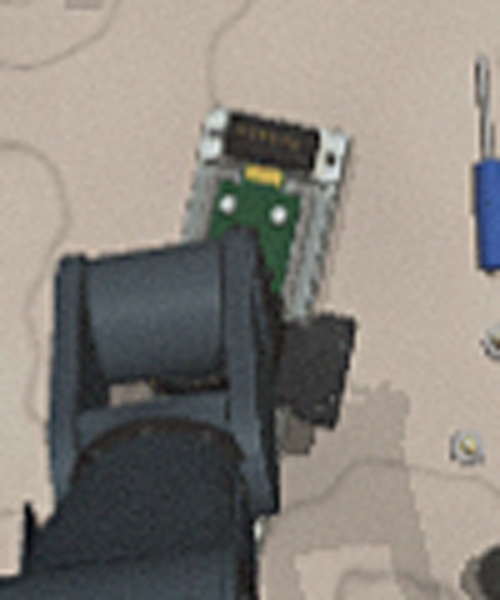

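The tray has moved with the finger, with the board still in it. The tongue at (263,175) is almost at the contact block. I'll creep to the stop and watch the force.

```bash
python3 -m inch '[[0.2,-0.04,0,0,0],[0.4,-0.09,0,0,0],[0.6,-0.13,0,0,0],[0.8,-0.18,0,0,0],[0.9,-0.2,0,0,0],[0.9,-0.2,0,0,0]]'
```

```text
time_s: 5.53
position: [0.5765, 0.189, 0.0423]
tcp_rot: [[-0.975, 0.221, -0.005], [0.221, 0.975, 0.0], [0.005, -0.001, -1.0]]
force: [-4.4, 1.8, 12.1]
opening: 0.003
grasp_force: 6.2
```

The tip has travelled 120.2 mm and now meets resistance. I'll push on so the tip bears on the shoulder and confirms the stop.

```bash
python3 -m inch '[[0.2,-0.04,0,0,0],[0.4,-0.09,0,0,0],[0.6,-0.13,0,0,0],[0.7,-0.16,0,0,0],[0.7,-0.16,0,0,0],[0.7,-0.16,0,0,0]]'
```

```text
time_s: 6.03
position: [0.5772, 0.1887, 0.0422]
tcp_rot: [[-0.975, 0.221, -0.018], [0.221, 0.975, 0.001], [0.017, -0.003, -1.0]]
force: [-13.8, 5.3, 19.7]
opening: 0.007
grasp_force: 9.9
```

It's at the stop: 14 N against 1.5 N of tray friction, with no further motion. I'll ease off most of the push and lift straight up so the lock catches.

```bash
python3 -m inch '[[-0.3,0.07,0,0,0],[-0.6,0.13,0,0,0],[-0.6,0.13,0.3,0,0],[-0.6,0.13,0.6,0,0],[-0.7,0.16,1,0,0],[-0.9,0.2,2,0,0],[-0.9,0.2,4,0,0],[-0.9,0.2,7,0,0],[-0.9,0.2,10,0,0],[-0.9,0.2,13,0,0]]' && python3 -m inch '[[-3,2,2,0,0],[-6,4,3,0,0],[-9,6,3,0,0],[-12,8,3,0,0],[-14,11,3,0,0],[-16,14,3,0,0],[-18,17,3,0,0],[-18,20,3,0,0],[-18,20,3,0,0],[-18,20,3,0,0]]'; python3 - <<'E'
from h import *
import pickle
c=cams.capture("top");pickle.dump(c,open("top3.pkl","wb"))
a=cv2.resize(c["image"][100:230,170:300],(600,600),interpolation=cv2.INTER_CUBIC)
cv2.imwrite("pics/top3.png",a)
d=cams.capture("side")
cv2.imwrite("pics/side3.png",cv2.resize(d["image"][120:260,120:380],(800,430),interpolation=cv2.INTER_CUBIC))
E
```

```text
time_s: 6.87
position: [0.5767, 0.1888, 0.1726]
tcp_rot: [[-0.975, 0.221, -0.0], [0.221, 0.975, -0.0], [0.0, -0.0, -1.0]]
force: [1.3, -0.4, 0.3]
opening: 0.004
grasp_force: 0.0
time_s: 7.7
position: [0.3968, 0.3904, 0.2017]
tcp_rot: [[-0.976, 0.218, 0.001], [0.218, 0.976, 0.0], [-0.001, 0.0, -1.0]]
force: [-0.2, -0.0, 0.1]
opening: 0.004
grasp_force: 0.0
```

View pics/top3.png

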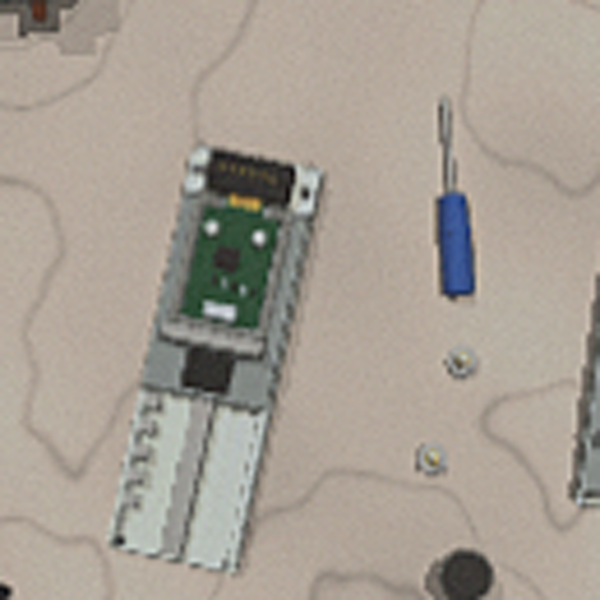

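View pics/side3.png

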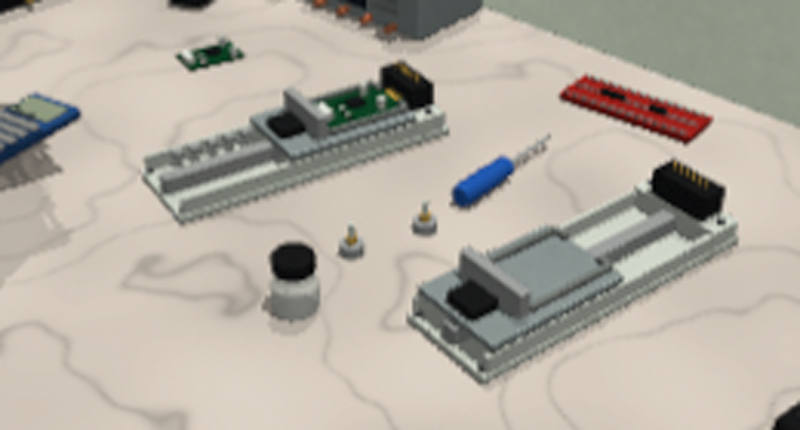

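The tray is at the contact block with the board in it, the button at (207,370) looks raised, and nothing else has moved. A quick check of the travel comes first.

```bash
python3 - <<'E'
from h import *
import pickle
c=pickle.load(open("top3.pkl","rb"));k=130/600
b=ray_hit(c,170+(207.5)*k-.5,100+(370.5)*k-.5,.05);d=b[:2]-np.array([.4593,.2131]);print(b,np.hypot(*d))
E
```

```text
[0.57675956 0.18707927 0.05      ] 0.12030722045837694
```

```bash
python3 -c "
from rig import bot
print(bot.hand_in())"
```

```text
the job is handed in; nothing more can be done
None
```

The loaded (left) tray was slid about 120 mm to its end stop with the button held down. The button was then released and looks sprung up, the board is still in the tray, and the job is handed in; the hand-in gave no verdict.

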